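Snap the four clips of a screw box shut

TASK

The lid is on the screw storage box in the canted rack, but its four hinged side clips still stand open. Flip all four down in turn and press each one home until it snaps shut flat against its side of the box. Press firmly but do not force it, and leave the tape roll, carton, screwdriver, offcut and hammer lying around it where they are.

Things in the scene. Friction and masses are not known exactly. Their poses are not given: they have to be found in the camera images.
- rack: Plywood rack screwed to the bench, 215 x 300 mm at its foot. It leans the box back by 35 degrees so that the lid faces the robot; box and lid cannot move. Origin: centre of its foot on the bench; x away from the robot at zero yaw. Its front cleat stands 27 mm out from the tub's low side and up to 24 mm above the tub's underside.
- box: Grey tub 160 x 220 x 94 mm with a white lid 176 x 236 mm (lid 93 to 107 mm above the tub's underside, its raised middle to 111). Origin: centre of the tub's underside. Own axes: z out of the lid at right angles, x up the slope, y left along the long side. In the middle of each of the four sides hangs one white clip, all alike.
- clip_low (a joint): Angle of the clip on the low side (own -x), rad: 0 = shut flat against the side, growing as the flap swings out and up (1.57: parallel to the lid; stop at 1.8). Starts open at 0.9 to 1.7 and stays where it is left. From 0.3 down a springy catch resists, up to 7 N pushed 38 mm from the hinge; past 0.15 it snaps to 0 and stays shut.
- clip_high (a joint): The same for the clip on the high side (own +x). Every clip is a stiff flap 70 mm wide along the lid's edge, 44 mm from hinge axis to free edge, 5 mm thick; its outer face lies 6 mm outside the hinge axis, and a finger lip at the free edge stands out 4 mm more.
- clip_left (a joint): The same for the clip on the left side (own +y).
- clip_right (a joint): The same for the clip on the right side (own -y).
- low_hinge (a point): Middle of the low clip's hinge axis, fixed to the box: 94 mm from the box's middle, 102 mm above the tub's underside. Fixed lugs 10 mm wide at both ends of each clip reach about as far out as its outer face. This side leans in under the lid: an upright tool meets the lid's edge before the clip can snap, so come in leaning, tips away from the robot.
- high_hinge (a point): Middle of the high clip's hinge axis, 94 mm from the box's middle.
- left_hinge (a point): Middle of the left clip's hinge axis, 124 mm from the box's middle. Beside this clip the lid rises away from the robot: mind that the gripper's body does not bear on it, lean the tool with the lid.
- right_hinge (a point): Middle of the right clip's hinge axis, 124 mm from the box's middle.
- low_edge (a point): Middle of the low clip's free edge, on its outer face; it swings with the clip.
- high_edge (a point): The same for the high clip.
- left_edge (a point): The same for the left clip.
- right_edge (a point): The same for the right clip.
- tape: Bystander: roll of yellow tape lying flat, 104 mm across, 25 mm high. Origin: centre of its underside.
- carton_b: Bystander: brown screw carton, 75 x 110 x 45 mm. Origin: centre of its underside.
- screwdriver: Bystander: screwdriver lying flat, along its own x. Origin: under its middle.
- hammer: Bystander: hammer lying flat, along its own x. Origin: under its middle.
- offcut: Bystander: wooden offcut, 160 x 58 x 27 mm. Origin: centre of its underside.

How it is judged:
By the outcome, as a careful person would: the job done as asked, in the order asked, and still so for the second after the job is handed in, with the robot touching nothing.
It also fails if it takes over 58 s, if anything falls off the work surface, if the arm or the gripper's body presses on something with over 40 N, if the wrist force passes 120 N, or if a joint passes its speed limit or range.

ROBOT

A 6-joint arm with a two-finger parallel gripper is mounted at the origin on the work surface. World frame = base frame: x ahead of the robot, y to its left, z up, the work surface at z = 0. Lengths are in m, angles in rad, forces in N, time in s.
With the tool pointing down it reaches from about 0.325 to 0.9 m from the base axis. Payload 3.5 kg.
Tool frame: the origin (TCP) lies on the centre line of the jaws, within the pads' length; the fingertips stand 19 mm ahead of it and the grasp point (between the pads) is the TCP; y points along the fingers, z is the direction in which the jaws open and shut, and the axes are right-handed (so a half turn about y gives the same grasp; the last joint's range is limited). The gripper opens to 85 mm and grips with 20 to 120 N. Pads are 22 mm wide; open, the fingers measure 114 mm over their backs; the gripper's body (76 mm by 85 mm) begins 54 mm behind the grasp point. The pads swing forward as they close: fully open they stand 13 mm farther back than shut.
Start: joints at [-1.22, 0.276, -0.026, 1.268, 0, 1.467], TCP at [0.274, -0.562, 0.25] pointing down, gripper open.
Joint ranges: [-3.12, 3.12], [-0.85, 1.88], [-1.08, 1.24], [-1.95, 2.15], [-1.57, 1.53], [-3.14, 3.14]. Speed limits (rad/s): [2.57, 2.57, 3.14, 3.14, 3.14, 3.14].

INTERFACE

Orientations are given as [roll, pitch, yaw] about the fixed x, y, z axes, in that order (R = Rz(yaw) Ry(pitch) Rx(roll)).
In Python, from plant import * gives the robot as it stands. Calls block until the motion is done:
- move_pose(position, orientation): joint-space move of the TCP to a pose.
- servo_line(position, rate=0.15, frame=None, guard=None): straight line of the TCP; frame=None keeps the orientation; rate is the mean speed in m/s. With guard (N) it stops when the force on the tool has changed by that much, and returns True; else False.
- move_j(angles): joint-space move.
- open_jaws() and clamp(grip_force=None): open the fingers fully, or close them until they stop; grip_force is the grip in N (None keeps the last).
- hold(seconds).
- solve_ik(position, orientation): joint angles nearest the present ones, or None.
- read_camera(name): name is "side" or "top" or "wrist"; returns the picture (400x640x3 uint8, red, green, blue); there is no depth.
- camera_model(name): a dict with "fx", "fy", "cx", "cy" (pixels), "R" (3x3) and "t" (3): a world point X has camera coordinates R X + t. Camera axes: x right, y down, z forward; pixel columns grow to the right and rows downward; lengths in m; the calibration is good to about 2 mm. A picture is of the moment at which its call begins: read the wrist's pose just before it. camera_model takes no time and is no camera call; for the wrist camera it gives the pose at the moment of the call.
A pose or a line that the arm cannot do raises Unreachable and nothing moves.
- sign_off(): hands the job in, once; it reports no verdict.
Readings, each from a call of its own:
- current_time_s(): time.
- current_qpos(): joint angles.
- current_joint_velocities(): joint speeds.
- current_joint_efforts(): joint torques, N m.
- current_tool_pos(): TCP position.
- current_ee_rot(): TCP orientation.
- current_force(): force on the tool from outside, world axes, zero at the start.
- current_ft_torque(): the same for the moment, N m.
- current_width(): opening from 0.0 (shut) to 1.0 (fully open).
Only numpy, scipy, OpenCV 4.12 (cv2) and the standard library are available. Lean on these libraries where they do the work, as an engineer would, in place of code of your own. Each camera call takes 0.05 s, during which the arm holds its last target.

## Working session

There is one attempt and no reset: what is moved stays moved. The work goes in short steps, each a Python script; the robot and the scene stay as the last script left them, time stands still between calls to the robot, and variables do not carry over. Pictures are saved under pics/ and viewed, and the job is handed in when it is done.

```bash
ls; mkdir -p pics
python3 - <<'E'
from plant import *
import cv2
for n in ["side","top","wrist"]:
    m=camera_model(n); print(n,m)
    cv2.imwrite(f"pics/a_{n}.png",read_camera(n)[:,:,::-1])
print(current_time_s(),current_tool_pos(),current_ee_rot(),current_width())
E
```

```text
pics
side {'fx': 507.3494988381552, 'fy': 507.3494988381552, 'cx': 310.41520663772945, 'cy': 206.70707711700024, 'R': array([[-0.91908266, -0.39403746, -0.00464093],
       [-0.26921216,  0.63644397, -0.72281664],
       [ 0.28777052, -0.66307885, -0.69102429]]), 't': array([0.56164444, 0.23451353, 1.54000096])}
top {'fx': 382.19298092622375, 'fy': 382.19298092622375, 'cx': 317.5189444692879, 'cy': 201.6686249748052, 'R': array([[-2.80118161e-02, -9.99607263e-01,  8.10507208e-04],
       [-9.91042789e-01,  2.76658830e-02, -1.30647574e-01],
       [ 1.30573841e-01, -4.46292315e-03, -9.91428542e-01]]), 't': array([0.09342299, 0.59761972, 1.21322465])}
wrist {'fx': 279.8802149017439, 'fy': 279.8802149017439, 'cx': 321.6428971372397, 'cy': 199.60214847950337, 'R': array([[ 0.43811593, -0.89891584, -0.00217908],
       [-0.86755955, -0.42346563,  0.26080124],
       [-0.23536113, -0.11237069, -0.96539006]]), 't': array([-0.62363407, -0.03448139,  0.37811789])}
0.15 [ 0.27377583 -0.56118496  0.24939198] [-1.57257974e+00  2.08866955e-04 -2.68778795e+00] 1.0000444570631593
```

View pics/a_side.png

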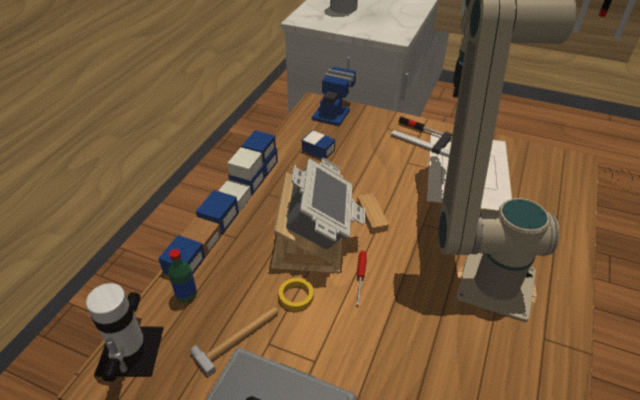

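View pics/a_top.png

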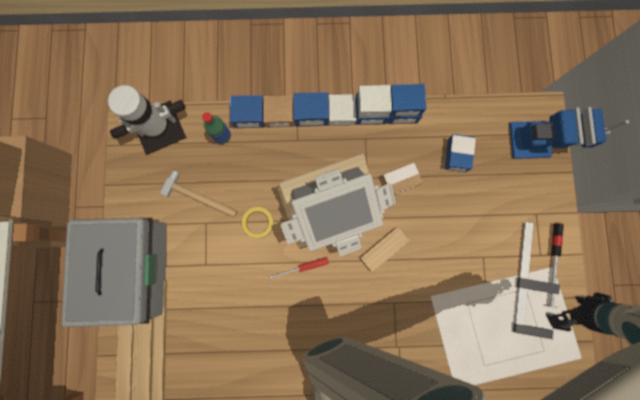

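View pics/a_wrist.png

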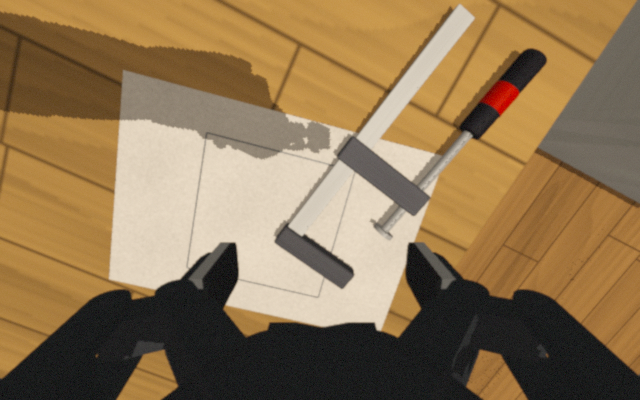

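The box with its lid is at about (338,212) in top and (322,200) in side, with all four clips out. The tape is at (257,222), the screwdriver at (300,268), the offcut at (385,250), the carton at (402,180) and the hammer at (195,192). I'll zoom in next.

Run:
```python
import cv2
t=cv2.imread("pics/a_top.png")[145:285,235:435]; cv2.imwrite("pics/a_topz.png",cv2.resize(t,None,fx=4,fy=4,interpolation=cv2.INTER_CUBIC))
t=cv2.imread("pics/a_side.png")[145:285,255:405]; cv2.imwrite("pics/a_sidez.png",cv2.resize(t,None,fx=4,fy=4,interpolation=cv2.INTER_CUBIC))
```

```text
(no output)
```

View pics/a_topz.png

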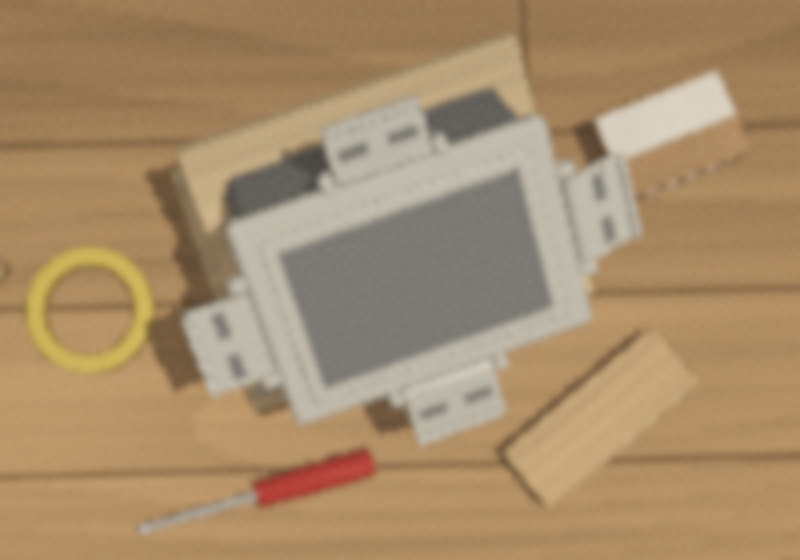

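View pics/a_sidez.png

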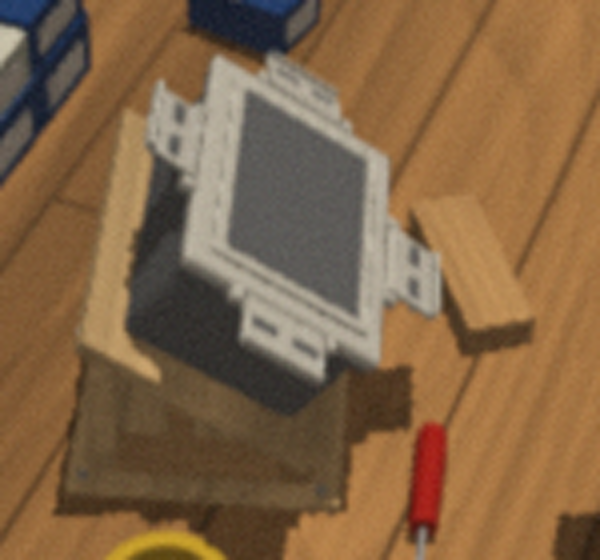

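```bash
cat > h.py <<'E'
import numpy as np, cv2
from scipy.optimize import least_squares
from scipy.spatial.transform import Rotation as Rot
def P(m,X):
    c=np.asarray(X)@m["R"].T+m["t"]; return np.c_[m["fx"]*c[:,0]/c[:,2]+m["cx"], m["fy"]*c[:,1]/c[:,2]+m["cy"]]
def boxR(yaw): # columns x,y,z of box
    return Rot.from_euler('ZY',[yaw,-np.radians(35)]).as_matrix()
E
python3 - <<'E'
from plant import *
from h import *
mt,ms=camera_model("top"),camera_model("side")
zt=lambda a:np.array(a)/4+[235,145]
zs=lambda a:np.array(a)/4+[255,145]
# lid corners z=107 : order (+x,+y),(+x,-y),(-x,-y),(-x,+y)
T=zt([[232,236],[543,125],[590,318],[300,422]]); S=zs([[187,262],[218,60],[387,155],[370,362]])
L=np.array([[.088,.118,.107],[.088,-.118,.107],[-.088,-.118,.107],[-.088,.118,.107]])
def f(p):
    X=L@boxR(p[3]).T+p[:3]
    return np.r_[(P(mt,X)-T).ravel(),(P(ms,X)-S).ravel()]
r=least_squares(f,[.55,-.05,.1,.3]); print(r.x,np.round(r.fun,1))
E
```

```text
[0.60163454 0.03302962 0.08930415 0.31591062] [-1.  -1.6  0.6 -2.   1.1  0.6  0.   1.2 -0.6 -0.4 -0.8 -1.1  0.5  1.4
  2.4  1.8]
```

Run:
```python
from plant import *
from h import *
mt,ms,mw=camera_model("top"),camera_model("side"),camera_model("wrist")
K=lambda m:np.array([[m["fx"],0,m["cx"]],[0,m["fy"],m["cy"]],[0,0,1]])@np.c_[m["R"],m["t"]]
p=np.array([.6016,.033,.0893]);Rb=boxR(.316)
for a,b in [((280,186.25),(276,229)),((363.75,154),(287.5,173))]:
    X=cv2.triangulatePoints(K(mt),K(ms),np.array(a,float),np.array(b,float)).ravel(); X=X[:3]/X[3]
    print(X,"box",Rb.T@(X-p))
cp=-mw["R"].T@mw["t"]; Rt=Rot.from_euler('xyz',current_ee_rot()).as_matrix()
print("cam in tool",Rt.T@(cp-current_tool_pos()),"axis",Rt.T@mw["R"].T)
print(Rt)
# view pose test
def toolR(y,z): y=y/np.linalg.norm(y); z=z-y*(z@y); z/=np.linalg.norm(z); return np.c_[np.cross(y,z),y,z]
for s in (1,-1):
  for d in (.25,.32):
    R=toolR(-Rb[:,2],s*Rb[:,1]); pos=p+Rb@[0,0,.107+d]
    q=solve_ik(pos,Rot.from_matrix(R).as_euler('xyz')); print(s,d,pos,q)
```

```text
[0.63682419 0.18843125 0.16219974] box [0.1088063  0.13678872 0.01280716]
[ 0.72422384 -0.0678414   0.15075142] box [ 0.10505036 -0.1339558   0.00146128]
cam in tool [-6.51077668e-02 -1.23401326e-01 -9.61531510e-05] axis [[ 3.02438814e-04  9.65330426e-01  2.61030797e-01]
 [ 1.17537269e-04 -2.61030842e-01  9.65330454e-01]
 [ 9.99999947e-01 -2.61272550e-04 -1.92408160e-04]]
[[-8.98785654e-01 -5.94100852e-04  4.38387951e-01]
 [-4.38388304e-01  1.69447025e-03 -8.98784081e-01]
 [-2.08866954e-04 -9.99998388e-01 -1.78341242e-03]]
1 0.25 [ 0.40697202 -0.03063478  0.38173728] [-0.53789914 -0.51548257 -0.56344305  1.09163892  0.44714111 -0.75439155]
1 0.32 [ 0.36880967 -0.04311219  0.43907792] [-0.6676042  -0.56408105 -0.46178838  1.30302834  0.49780962 -0.88852715]
-1 0.25 [ 0.40697202 -0.03063478  0.38173728] [-0.53789914 -0.51548257 -0.56344305  1.09163892  0.44714111  2.3872011 ]
-1 0.32 [ 0.36880967 -0.04311219  0.43907792] [-0.6676042  -0.56408105 -0.46178838  1.30302834  0.49780962  2.2530655 ]
```

```bash
cat >> h.py <<'E'
def toolR(y,z):
    y=y/np.linalg.norm(y); z=z-y*(z@y); z=z/np.linalg.norm(z); return np.c_[np.cross(y,z),y,z]
eul=lambda R:Rot.from_matrix(R).as_euler('xyz')
E
python3 - <<'E'
from plant import *
from h import *
p=np.array([.6016,.033,.0893]);Rb=boxR(.316)
R=toolR(-Rb[:,2],Rb[:,1]); pos=p+Rb@[-.07,0,.107+.17]
print(pos,solve_ik(pos,eul(R)))
move_pose(pos,eul(R)); hold(.2)
m=camera_model("wrist"); im=read_camera("wrist")
np.savez("w1.npz",im=im,**m)
cv2.imwrite("pics/b.png",im[:,:,::-1]); print(current_time_s())
E
```

```text
[ 0.39608465 -0.03419447  0.27605477] [-0.57188311 -0.50295065 -0.77437322  0.88330138  0.46111264 -0.78886554]
2.3583
```

View pics/b.png

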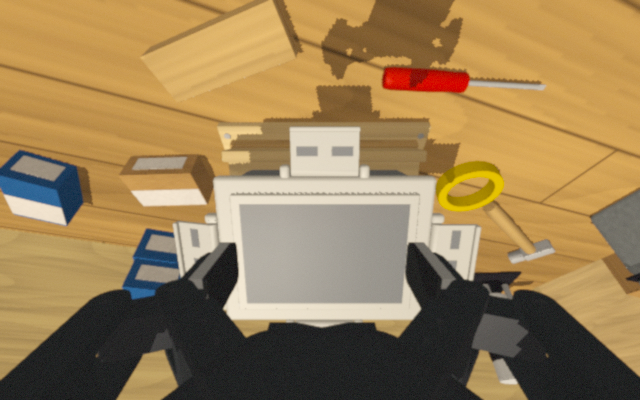

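Run:
```python
import cv2
t=cv2.imread("pics/b.png")[110:340,160:490]; cv2.imwrite("pics/bz.png",cv2.resize(t,(792,552),interpolation=cv2.INTER_CUBIC))
```

```text
(no output)
```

View pics/bz.png

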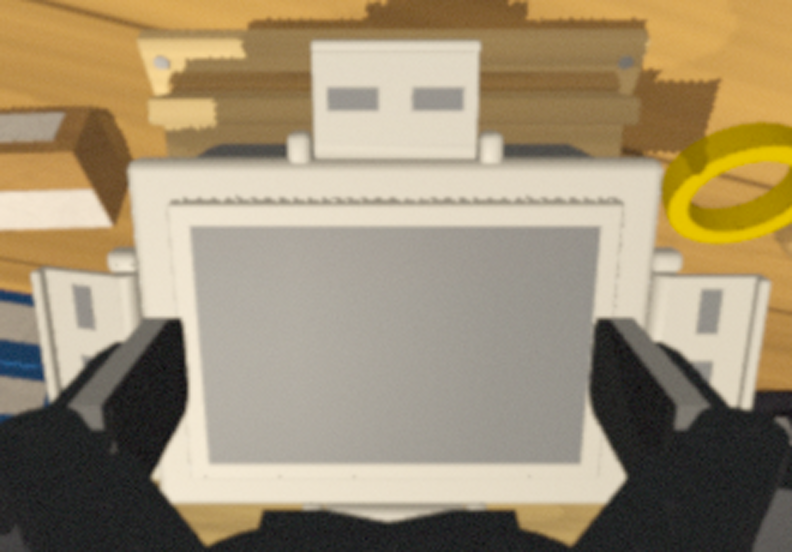

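Run:
```python
from plant import *
from h import *
mt,ms=camera_model("top"),camera_model("side"); mw=np.load("w1.npz")
T=np.array([[232,236],[543,125],[590,318],[300,422]])/4+[235,145]; S=np.array([[187,262],[218,60],[387,155],[370,362]])/4+[255,145]
W=np.array([[627,502],[165,502],[131,165],[658,165]])/2.4+[160,110]
L=np.array([[.088,.118,.107],[.088,-.118,.107],[-.088,-.118,.107],[-.088,.118,.107]])
for ww in (0.,.7,1.):
  def f(p):
    X=L@boxR(p[3]).T+p[:3]
    return np.r_[(1-ww)*(P(mt,X)-T).ravel(),(1-ww)*(P(ms,X)-S).ravel(),ww*(P(mw,X)-W).ravel()]
  r=least_squares(f,[.6,.03,.09,.3]); print(r.x,np.round(r.fun[16:],1))
p=r.x
# low clip free edge, inspect angle: box-frame rays
Rb=boxR(p[3]); b=p[:3]
cands={t:[P(mw,((np.array([[-.094-.044*np.sin(t)-.006*np.cos(t),y,.102-.044*np.cos(t)+.006*np.sin(t)] for y in(-.035,.035)]))@Rb.T+b)).round(1).tolist()] for t in (.9,1.1,1.3,1.5,1.7)}
for k,v in cands.items(): print(k,v)
print("obs edge",np.array([[312,42],[480,42]])/2.4+[160,110])
for s,o in((1,(768,278)),(-1,(35,270))):
  print(s,[(t,P(mw,(Rb@[-.035,s*(.124+.044*np.sin(t)+.006*np.cos(t)),.102-.044*np.cos(t)+.006*np.sin(t)]+b)[None]).round(1).tolist()) for t in (.9,1.2,1.5)],np.array(o)/2.4+[160,110])
```

```text
[0.60163454 0.03302962 0.08930415 0.31591063] [-0. -0. -0. -0. -0. -0. -0. -0.]
[0.60628618 0.0374215  0.09392013 0.31912087] [-0.4 -0.1 -0.   0.2 -0.5 -0.1  0.8 -0.6]
[0.60745272 0.03786268 0.09343273 0.31922049] [-0.9 -0.2  0.4  0.1 -0.3  0.4  0.8 -0.3]
0.9 [[[293.1, 135.5], [355.4, 135.3]]]
1.1 [[[292.3, 132.3], [356.4, 132.0]]]
1.3 [[[291.4, 130.5], [357.4, 130.3]]]
1.5 [[[290.4, 130.4], [358.4, 130.2]]]
1.7 [[[289.5, 132.1], [359.5, 131.8]]]
obs edge [[290.  127.5]
 [360.  127.5]]
1 [(0.9, [[458.1, 217.0]]), (1.2, [[467.3, 220.4]]), (1.5, [[474.2, 224.3]])] [480.         225.83333333]
-1 [(0.9, [[191.0, 217.8]]), (1.2, [[182.0, 221.2]]), (1.5, [[175.4, 225.1]])] [174.58333333 222.5       ]
```

```bash
cat >> h.py <<'E'
b=np.array([.6065,.0376,.0937]); Rb=boxR(.319)
SIDES={'low':([-1,0,0],.094),'high':([1,0,0],.094),'left':([0,1,0],.124),'right':([0,-1,0],.124)}
def plan(side,beta,sgn,r=.034,h=.011,thetas=(1.75,1.4,1.05,.7,.35)):
    u,hd=SIDES[side]; u=np.array(u,float); z=np.array([0,0,1.]); v=np.cross(z,u)
    d=-(np.sin(beta)*u+np.cos(beta)*z); R=toolR(d,sgn*v)
    inn=-np.cos(beta)*u+np.sin(beta)*z
    def tcp(du,dw): # inner tip corner at hinge+(du,dw)
        C=u*(hd+du)+z*(.102+dw)
        return b+Rb@(C-h*inn-.019*d)
    S=lambda t,x=0:tcp(r*np.sin(t)+(.006+x)*np.cos(t),-r*np.cos(t)+(.006+x)*np.sin(t))
    pts=[tcp(.035,.075),tcp(.035,.03)]+[S(t) for t in thetas]
    fin=S(0,-.003)
    back=[tcp(.06,.0),tcp(.06,.09)]
    return eul(Rb@R),pts,fin,back
E
python3 - <<'E'
from plant import *
from h import *
for s in SIDES:
  for bd in (15,25):
   for g in (1,-1):
    o,p,f,bk=plan(s,np.radians(bd),g)
    qs=[solve_ik(x,o) for x in p+[f]+bk]
    print(s,bd,g,[i for i,q in enumerate(qs) if q is None],*( [] if qs[0] is None or qs[7] is None else [np.round(qs[0],2),np.round(qs[7],2)]))
E
```

```text
low 15 1 [0, 1, 2, 3, 4, 5, 6, 7, 8, 9]
low 15 -1 [0, 1, 2, 3, 4, 5, 6, 7, 8, 9]
low 25 1 [0, 1, 2, 3, 4, 5, 6, 7, 8, 9]
low 25 -1 [0, 1, 2, 3, 4, 5, 6, 7, 8, 9]
high 15 1 [] [-0.1   0.01 -0.2   1.03  0.14 -0.4 ] [-0.08  0.14 -0.3   0.81  0.13 -0.37]
high 15 -1 [] [-0.1   0.01 -0.2   1.03  0.14  2.74] [-0.08  0.14 -0.3   0.81  0.13  2.77]
high 25 1 [] [-0.07  0.12 -0.05  1.23  0.07 -0.38] [-0.04  0.24 -0.14  1.03  0.06 -0.36]
high 25 -1 [] [-0.07  0.12 -0.05  1.23  0.07  2.76] [-0.04  0.24 -0.14  1.03  0.06  2.78]
left 15 1 [] [ 0.4  -0.32 -0.77  0.53 -0.31 -1.5 ] [ 0.3  -0.09 -0.81  0.23 -0.25 -1.58]
left 15 -1 [] [ 0.4  -0.32 -0.77  0.53 -0.31  1.64] [ 0.3  -0.09 -0.81  0.23 -0.25  1.56]
left 25 1 [] [ 0.53 -0.24 -0.74  0.55 -0.55 -1.37] [ 0.42 -0.02 -0.78  0.23 -0.49 -1.48]
left 25 -1 [] [ 0.53 -0.24 -0.74  0.55 -0.55  1.77] [ 0.42 -0.02 -0.78  0.23 -0.49  1.67]
right 15 1 [] [-0.69  0.11 -0.36  1.01  0.65  0.51] [-0.56  0.21 -0.45  0.72  0.63  0.67]
right 15 -1 [] [-0.69  0.11 -0.36  1.01  0.65 -2.63] [-0.56  0.21 -0.45  0.72  0.63 -2.47]
right 25 1 [] [-0.72  0.23 -0.24  1.23  0.72  0.34] [-0.6   0.33 -0.32  0.95  0.73  0.51]
right 25 -1 [] [-0.72  0.23 -0.24  1.23  0.72 -2.8 ] [-0.6   0.33 -0.32  0.95  0.73 -2.64]
```

Run:
```python
from plant import *
from h import *
for lat in (-20,-10,0,10,20):
  for bd in (-15,-10,-5,0,5,10):
    be,la=np.radians([bd,lat])
    for r in (.036,):
      u=np.array([-1.,0,0]);z=np.array([0,0,1.]);v=np.cross(z,u)
      d=-(np.sin(be)*u+np.cos(be)*z)*np.cos(la)+np.sin(la)*v; R=Rb@toolR(d,v)
      out=[]
      for t in (1.75,1.2,.7,.35,0):
        C=u*(.094+r*np.sin(t)+.006*np.cos(t))+z*(.102-r*np.cos(t)+.006*np.sin(t))
        x=b+Rb@(C+.011*u-.019*d)
        q=solve_ik(x,eul(R)); out.append(0 if q is None else 1)
      print(lat,bd,out, None if q is None else np.round(q,2))
```

```text
-20 -15 [1, 1, 1, 1, 1] [-0.43  0.14 -0.62  0.81  0.49  2.33]
-20 -10 [1, 1, 1, 1, 1] [-0.47  0.12 -0.68  0.73  0.55  2.29]
-20 -5 [1, 1, 1, 1, 1] [-0.51  0.1  -0.73  0.66  0.62  2.25]
-20 0 [1, 1, 1, 1, 1] [-0.54  0.09 -0.78  0.58  0.68  2.21]
-20 5 [1, 1, 1, 1, 1] [-0.58  0.09 -0.83  0.51  0.76  2.17]
-20 10 [1, 1, 1, 1, 1] [-0.62  0.1  -0.87  0.43  0.83  2.13]
-10 -15 [1, 1, 1, 1, 1] [-0.35  0.04 -0.7   0.66  0.35  2.47]
-10 -10 [1, 1, 1, 1, 1] [-0.39  0.02 -0.76  0.57  0.41  2.44]
-10 -5 [1, 1, 1, 1, 1] [-0.43 -0.01 -0.82  0.48  0.48  2.41]
-10 0 [1, 1, 1, 1, 1] [-0.47 -0.02 -0.88  0.38  0.55  2.39]
-10 5 [1, 1, 1, 1, 1] [-0.51 -0.02 -0.94  0.28  0.62  2.37]
-10 10 [1, 1, 1, 1, 1] [-0.55 -0.01 -0.99  0.17  0.7   2.35]
0 -15 [1, 1, 1, 1, 1] [-0.25 -0.03 -0.77  0.53  0.19  2.6 ]
0 -10 [1, 1, 1, 1, 1] [-0.29 -0.06 -0.84  0.43  0.24  2.58]
0 -5 [1, 1, 1, 1, 1] [-0.32 -0.08 -0.9   0.32  0.3   2.57]
0 0 [1, 1, 1, 1, 1] [-0.36 -0.1  -0.96  0.21  0.37  2.55]
0 5 [1, 1, 1, 1, 1] [-0.41 -0.1  -1.02  0.09  0.44  2.55]
0 10 [0, 0, 0, 0, 0] None
10 -15 [1, 1, 1, 1, 1] [-0.13 -0.06 -0.82  0.42 -0.01  2.72]
10 -10 [1, 1, 1, 1, 1] [-0.16 -0.09 -0.89  0.31  0.04  2.71]
10 -5 [1, 1, 1, 1, 1] [-0.19 -0.12 -0.96  0.19  0.09  2.7 ]
10 0 [1, 1, 1, 1, 1] [-0.23 -0.14 -1.02  0.07  0.15  2.7 ]
10 5 [0, 0, 0, 0, 0] None
10 10 [0, 0, 0, 0, 0] None
20 -15 [1, 1, 1, 1, 1] [-0.01 -0.05 -0.86  0.33 -0.22  2.83]
20 -10 [1, 1, 1, 1, 1] [-0.03 -0.09 -0.93  0.21 -0.19  2.82]
20 -5 [1, 1, 1, 1, 1] [-0.05 -0.11 -0.99  0.08 -0.15  2.82]
20 0 [0, 0, 0, 0, 1] [-0.07 -0.12 -1.06 -0.05 -0.11  2.82]
20 5 [0, 0, 0, 0, 0] None
20 10 [0, 0, 0, 0, 0] None
```

```bash
cat >> h.py <<'E'
def plan2(side,bd,sgn,lat=0,r=.034,h=.011,thetas=(1.75,1.4,1.05,.7,.35),over=.003):
    be,la=np.radians([bd,lat]); u,hd=SIDES[side]; u=np.array(u,float); z=np.array([0,0,1.]); v=np.cross(z,u)
    d0=-(np.sin(be)*u+np.cos(be)*z); d=d0*np.cos(la)+np.sin(la)*v; R=toolR(d,sgn*v)
    inn=-np.cos(be)*u+np.sin(be)*z
    tcp=lambda du,dw: b+Rb@(u*(hd+du)+z*(.102+dw)-h*inn-.019*d)
    S=lambda t,x=0:tcp(r*np.sin(t)+(.006+x)*np.cos(t),-r*np.cos(t)+(.006+x)*np.sin(t))
    return eul(Rb@R),[tcp(.04,.08),tcp(.038,.03)]+[S(t) for t in thetas],S(0,-over),[tcp(.03,-.03),tcp(.06,.0),tcp(.05,.1)]
CFG={'low':(5,-1,-10),'high':(25,1,0),'left':(20,1,0),'right':(20,1,0)}
def press(side,run=True,**k):
    import plant as p
    o,pts,fin,back=plan2(side,*CFG[side],**k)
    bad=[i for i,x in enumerate(pts+[fin]+back) if p.solve_ik(x,o) is None]
    print(side,'bad',bad)
    if bad or not run: return
    p.move_pose(pts[0],o); f0=p.current_force()
    hit=False
    for i,x in enumerate(pts[1:]):
        hit=p.servo_line(x,rate=.08 if i<2 else .06,guard=14)
        print(i,hit,np.round(p.current_force()-f0,1))
        if hit: break
    if not hit:
        hit=p.servo_line(fin,rate=.03,guard=16)
        e=Rb.T@(p.current_tool_pos()-fin)
        print('fin',hit,np.round(p.current_force()-f0,1),'err to fin (box, mm)',np.round(e*1e3,1))
    for x in back: p.servo_line(x,rate=.12)
    print('t',p.current_time_s(),np.round(p.current_force()-f0,1))
E
python3 - <<'E'
from plant import *
from h import *
for s in SIDES: press(s,run=False)
clamp(20); print(current_width(),current_time_s())
press('low')
m=camera_model("wrist"); im=read_camera("wrist"); cv2.imwrite("pics/c_low.png",im[:,:,::-1])
im=read_camera("side"); cv2.imwrite("pics/c_side.png",cv2.resize(im[135:275,245:415,::-1],None,fx=4,fy=4,interpolation=cv2.INTER_CUBIC))
E
```

```text
low bad []
high bad []
left bad []
right bad []
0.0012258240667562686 3.125
low bad []
0 False [ 0.6  0.3 -1.1]
1 False [-1.6  1.1 -0.9]
2 False [-0.8  0.5 -1. ]
3 False [-1.1  1.9 -1. ]
4 False [-2.   0.7 -1.8]
5 False [-1.3  1.  -1.2]
fin True [-10.7  -4.    8.6] err to fin (box, mm) [-7.   0.4  0.8]
t 8.3833 [-1.2  0.5 -0.5]
```

```bash
ls -la pics
```

```text
total 3616
drwxr-xr-x 2 agent agent   4096 Dec  6 05:47 .
drwxr-xr-x 3 agent agent   4096 Dec  6 05:45 ..
-rw-r--r-- 1 agent agent 438309 Dec  6 05:42 a_side.png
-rw-r--r-- 1 agent agent 396857 Dec  6 05:43 a_sidez.png
-rw-r--r-- 1 agent agent 378653 Dec  6 05:42 a_top.png
-rw-r--r-- 1 agent agent 367244 Dec  6 05:43 a_topz.png
-rw-r--r-- 1 agent agent 407468 Dec  6 05:42 a_wrist.png
-rw-r--r-- 1 agent agent 388109 Dec  6 05:45 b.png
-rw-r--r-- 1 agent agent 482443 Dec  6 05:45 bz.png
-rw-r--r-- 1 agent agent 368339 Dec  6 05:47 c_low.png
-rw-r--r-- 1 agent agent 454458 Dec  6 05:47 c_side.png
```

View pics/c_low.png

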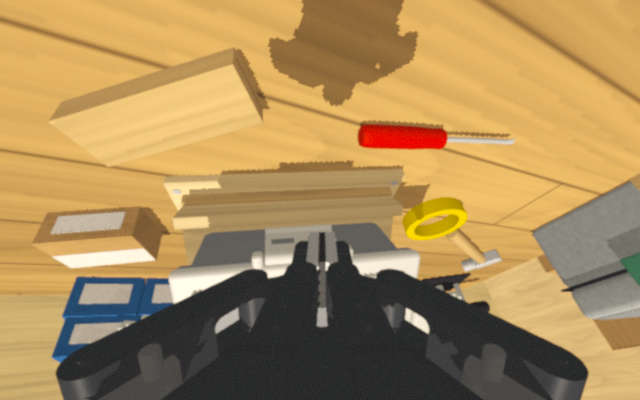

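View pics/c_side.png

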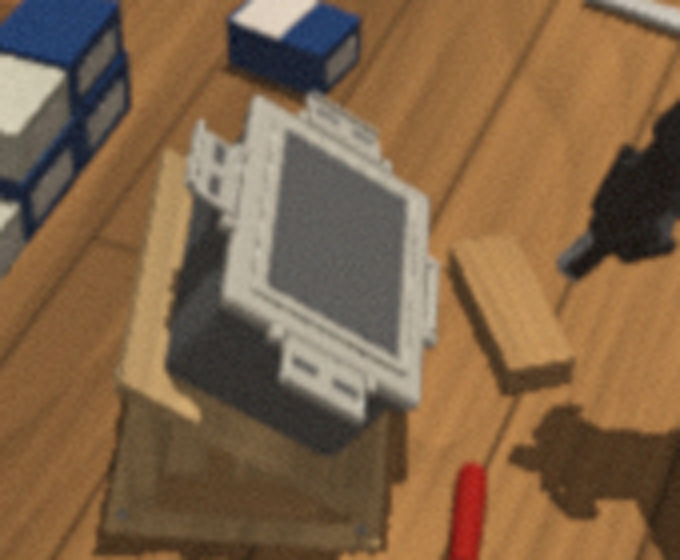

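Run:
```python
from plant import *
from h import *
m=camera_model("wrist");ms=camera_model("side")
for t in (0,.1,.2,.3,.45):
  for lip in (.006,.010):
    X=np.array([[-.094-.044*np.sin(t)-lip*np.cos(t),y,.102-.044*np.cos(t)+lip*np.sin(t)] for y in(-.035,.035)])@Rb.T+b
    print(t,lip,P(m,X).round(1).tolist(),((P(ms,X)-[245,135])*4).round(0).tolist())
X=np.array([[-.088,-.118,.107],[-.088,.118,.107],[-.08,-.11,.0],[-.088,.118,.093]])@Rb.T+b; print(P(m,X).round(1).tolist(),((P(ms,X)-[245,135])*4).round(0).tolist())
im=cv2.imread("pics/c_low.png")[200:310,150:440]; cv2.imwrite("pics/c_lowz.png",cv2.resize(im,None,fx=2.7,fy=2.7,interpolation=cv2.INTER_CUBIC))
```

```text
0 0.006 [[265.2, 231.3], [329.1, 226.9]] [[393.0, 308.0], [390.0, 369.0]]
0 0.01 [[264.9, 227.9], [329.2, 223.6]] [[397.0, 310.0], [394.0, 372.0]]
0.1 0.006 [[264.9, 227.9], [329.3, 223.6]] [[398.0, 310.0], [395.0, 371.0]]
0.1 0.01 [[264.7, 224.7], [329.4, 220.5]] [[402.0, 311.0], [399.0, 373.0]]
0.2 0.006 [[264.7, 224.8], [329.6, 220.6]] [[403.0, 311.0], [400.0, 373.0]]
0.2 0.01 [[264.4, 221.7], [329.8, 217.6]] [[407.0, 313.0], [404.0, 375.0]]
0.3 0.006 [[264.4, 221.8], [330.0, 217.7]] [[408.0, 312.0], [405.0, 374.0]]
0.3 0.01 [[264.2, 218.9], [330.3, 214.9]] [[413.0, 314.0], [410.0, 376.0]]
0.45 0.006 [[264.0, 217.9], [330.7, 213.9]] [[416.0, 313.0], [414.0, 375.0]]
0.45 0.01 [[263.8, 215.4], [331.1, 211.4]] [[421.0, 314.0], [419.0, 376.0]]
[[168.8, 274.7], [418.5, 252.5], [205.3, 229.6], [412.0, 245.8]] [[421.0, 198.0], [412.0, 407.0], [337.0, 273.0], [401.0, 417.0]]
```

View pics/c_lowz.png

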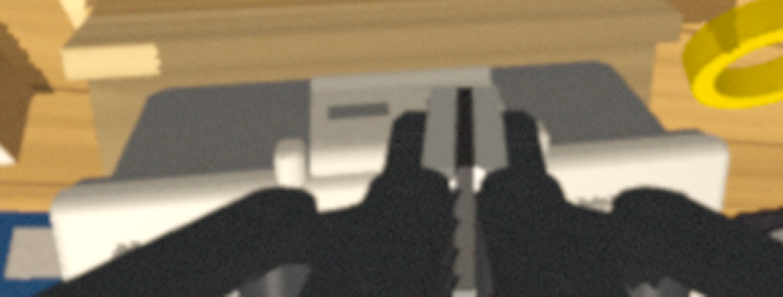

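The low clip's free corner is at (265.6, 229) and the model for shut predicts (265, 228), so it is shut. Next is the high clip.

Run:
```python
from plant import *
from h import *
o,pts,fin,back=plan2('high',*CFG['high'])
u=Rb@[0,0,1.]
via=b+Rb@[-.06,0,.107+.16]
print(solve_ik(via,o)); move_pose(via,o)
press('high')
im=read_camera("side"); cv2.imwrite("pics/d_side.png",cv2.resize(im[135:275,245:415,::-1],None,fx=4,fy=4,interpolation=cv2.INTER_CUBIC))
im=read_camera("wrist"); cv2.imwrite("pics/d_w.png",im[:,:,::-1])
m=camera_model("wrist");ms=camera_model("side")
for t in (0,.15,.3):
  for lip in (.006,.010):
    X=np.array([[.094+.044*np.sin(t)+lip*np.cos(t),y,.102-.044*np.cos(t)+lip*np.sin(t)] for y in(-.035,.035)])@Rb.T+b
    print(t,lip,P(m,X).round(1).tolist(),((P(ms,X)-[245,135])*4).round(0).tolist())
```

```text
[-0.28399003 -0.22974022 -0.49861966  1.15769463  0.09863709 -0.59585909]
high bad []
0 False [-0.1  0.1 -0. ]
1 False [6.5 2.2 6.4]
2 False [6.1 3.  3.4]
3 False [ 0.3  0.5 -0.2]
4 False [-0.2  0.1 -0.1]
5 False [1.8 0.1 0.6]
fin False [2.5 1.8 6.1] err to fin (box, mm) [ 2.4 -0.1  0.7]
t 15.1333 [-1.3  0.6 -0.3]
0 0.006 [[288.8, 198.5], [354.0, 198.5]] [[189.0, 190.0], [178.0, 251.0]]
0 0.01 [[288.7, 202.2], [354.0, 202.2]] [[184.0, 188.0], [174.0, 249.0]]
0.15 0.006 [[288.5, 204.3], [354.2, 204.3]] [[183.0, 185.0], [172.0, 246.0]]
0.15 0.01 [[288.4, 207.9], [354.4, 207.9]] [[179.0, 182.0], [168.0, 243.0]]
0.3 0.006 [[288.1, 209.8], [354.6, 209.8]] [[177.0, 180.0], [167.0, 240.0]]
0.3 0.01 [[287.9, 213.3], [354.8, 213.3]] [[174.0, 176.0], [163.0, 237.0]]
```

View pics/d_side.png

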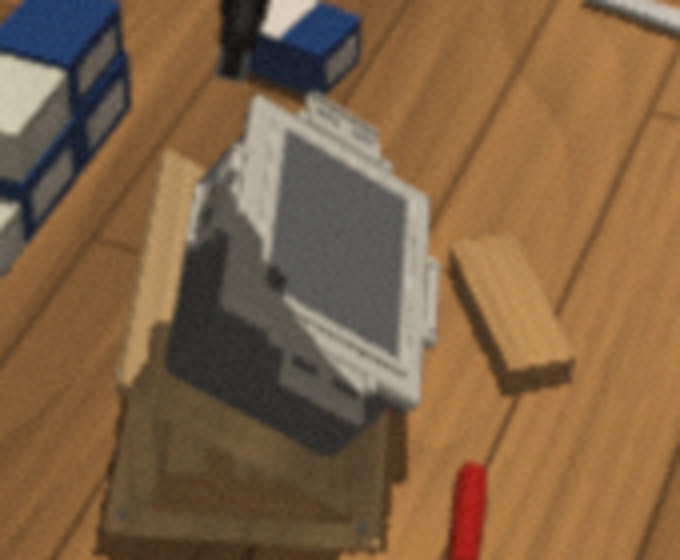

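View pics/d_w.png

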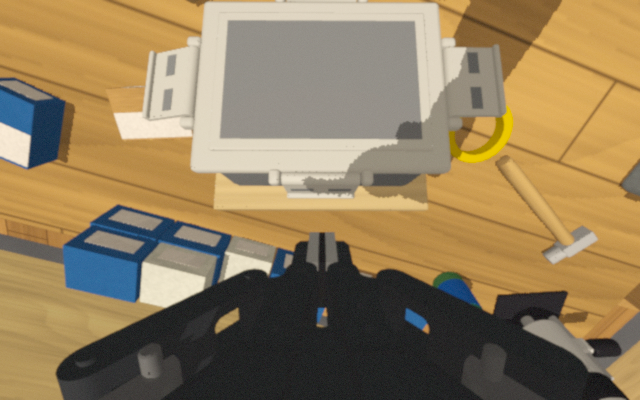

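High: the free edge is at (288–353, ~199) in the wrist view. The model gives 198.5–202 for shut and 204 or more at 0.15 rad, so this clip is shut too. Left is next.

```bash
cat > go.py <<'E'
import sys
from plant import *
from h import *
s=sys.argv[1]; sg=1 if s=='left' else -1
o,pts,fin,back=plan2(s,*CFG[s])
via=b+Rb@[0.0,sg*.06,.107+.15]
move_pose(via,o)
press(s)
im=read_camera("side"); cv2.imwrite(f"pics/e_{s}_side.png",cv2.resize(im[135:275,245:415,::-1],None,fx=4,fy=4,interpolation=cv2.INTER_CUBIC))
im=read_camera("wrist"); cv2.imwrite(f"pics/e_{s}_w.png",im[:,:,::-1])
m=camera_model("wrist");ms=camera_model("side")
for t in (0,.15,.3):
  for lip in (.006,.010):
    X=np.array([[y,sg*(.124+.044*np.sin(t)+lip*np.cos(t)),.102-.044*np.cos(t)+lip*np.sin(t)] for y in(-.035,.035)])@Rb.T+b
    print(t,lip,P(m,X).round(1).tolist(),((P(ms,X)-[245,135])*4).round(0).tolist())
E
python3 go.py left
```

```text
left bad []
0 False [-1.   0.8 -0.8]
1 False [-0.5  0.3 -0.1]
2 False [0.2 0.  0.7]
3 False [-1.  -0.8  0.9]
4 False [-0.2  0.1 -0. ]
5 False [-1.2  1.7  2. ]
fin True [-6.7  4.3  6.7] err to fin (box, mm) [0.1 4.  0.3]
t 21.9333 [-0.1  0.6  0.5]
0 0.006 [[352.6, 184.0], [287.0, 183.9]] [[315.0, 422.0], [237.0, 380.0]]
0 0.01 [[352.6, 187.7], [286.9, 187.6]] [[314.0, 426.0], [237.0, 384.0]]
0.15 0.006 [[352.8, 189.9], [286.8, 189.8]] [[315.0, 428.0], [237.0, 386.0]]
0.15 0.01 [[352.9, 193.5], [286.6, 193.4]] [[315.0, 431.0], [237.0, 389.0]]
0.3 0.006 [[353.1, 195.5], [286.4, 195.4]] [[316.0, 432.0], [238.0, 390.0]]
0.3 0.01 [[353.3, 199.1], [286.2, 199.0]] [[317.0, 435.0], [239.0, 393.0]]
```

View pics/e_left_side.png

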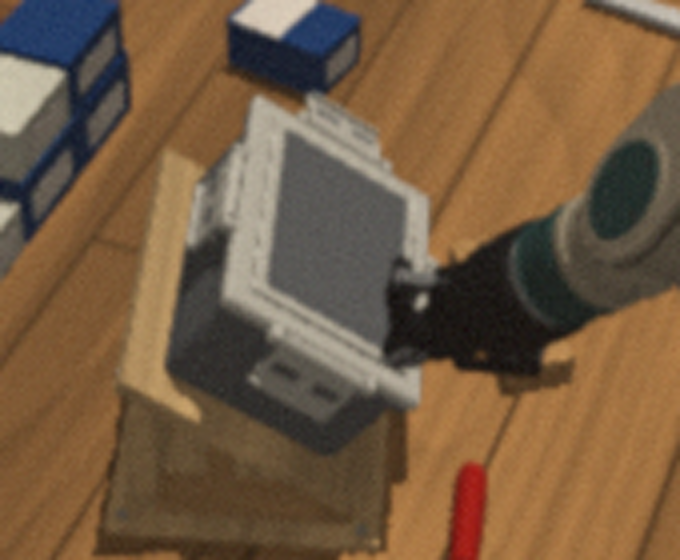

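View pics/e_left_w.png

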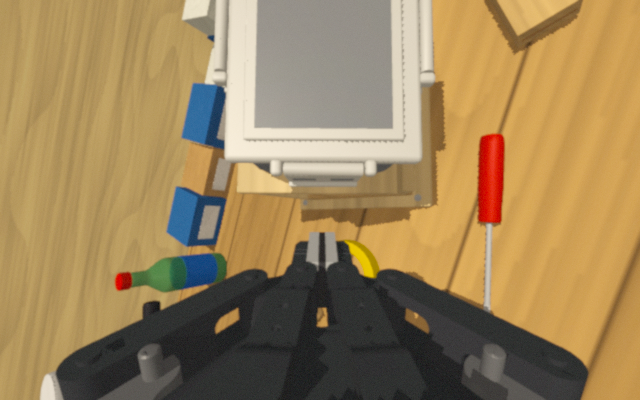

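Left: the free edge is at v≈186, x 290–357, and shut predicts 184–188, so it is shut. Right is last.

```bash
python3 go.py right
```

```text
right bad []
0 False [-0.7 -0.4 -0.6]
1 False [ 0.8 -0.2 -0.7]
2 False [ 0.3  0.2 -0.4]
3 False [ 0.2  0.2 -1.4]
4 False [-0.2 -0.1 -1.4]
5 False [ 1.2 -2.   0.7]
fin True [-2.2 -3.5  2.6] err to fin (box, mm) [ 0.3 -5.6  1.2]
t 29.1167 [ 0.3  0.  -1.4]
0 0.006 [[290.2, 184.1], [355.8, 184.2]] [[336.0, 193.0], [267.0, 152.0]]
0 0.01 [[290.1, 187.8], [355.8, 187.9]] [[336.0, 190.0], [267.0, 149.0]]
0.15 0.006 [[290.0, 190.0], [356.0, 190.1]] [[337.0, 187.0], [269.0, 146.0]]
0.15 0.01 [[289.9, 193.7], [356.1, 193.8]] [[338.0, 183.0], [269.0, 143.0]]
0.3 0.006 [[289.7, 195.7], [356.3, 195.8]] [[339.0, 180.0], [271.0, 140.0]]
0.3 0.01 [[289.5, 199.2], [356.5, 199.3]] [[340.0, 177.0], [272.0, 136.0]]
```

View pics/e_right_side.png

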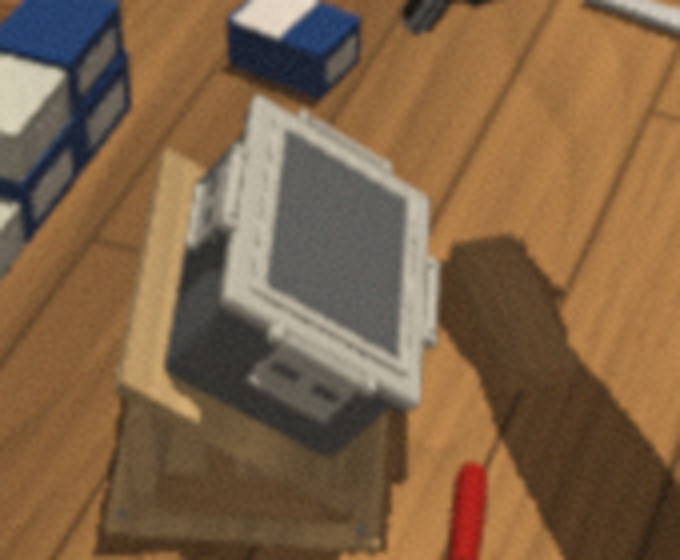

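View pics/e_right_w.png

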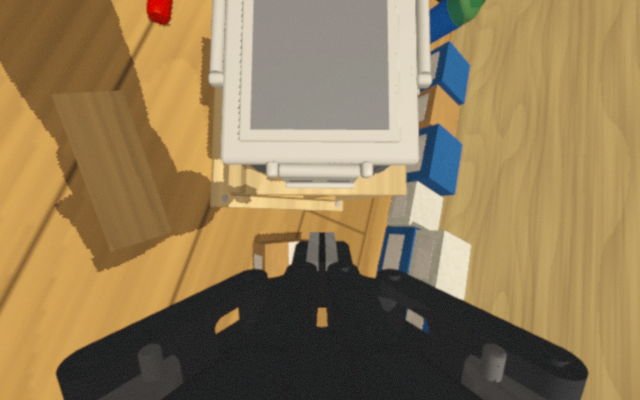

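```bash
python3 - <<'E'
from plant import *
from h import *
o=eul(toolR(-Rb[:,2],Rb[:,1]))
servo_line(b+Rb@[0,-.19,.107+.2],rate=.2)
move_pose(b+Rb@[-.06,0,.107+.22],o); hold(.2)
m=camera_model("wrist"); im=read_camera("wrist")
cv2.imwrite("pics/f_w.png",cv2.resize(im[50:330,150:490,::-1],(782,560),interpolation=cv2.INTER_CUBIC))
for s,(u,hd) in SIDES.items():
  u=np.array(u,float); v=np.cross([0,0,1.],u)
  for t in (0,.15,.3):
    X=np.array([u*(hd+.044*np.sin(t)+.01*np.cos(t))+v*y+np.array([0,0,.102-.044*np.cos(t)+.01*np.sin(t)]) for y in (-.035,.035)])@Rb.T+b
    print(s,t,((P(m,X)-[150,50])*2.3).round(0).tolist())
move_j([-1.22,.276,-.026,1.268,0,.0]); hold(.2)
for n in("top","side"):
    t=read_camera(n)[:,:,::-1]; a=cv2.imread(f"pics/a_{n}.png"); cv2.imwrite(f"pics/f_{n}.png",t)
    sl=np.s_[145:285,160:435] if n=="top" else np.s_[140:380,180:420]
    k=2.9 if n=="top" else 1.65
    two=np.hstack([a[sl],t[sl]]) if n=="side" else np.vstack([a[sl],t[sl]])
    two=cv2.resize(two,None,fx=min(800/two.shape[1],600/two.shape[0]),fy=min(800/two.shape[1],600/two.shape[0])); cv2.imwrite(f"pics/f_{n}_cmp.png",two)
print(current_time_s())
E
python3 - <<'E'
import cv2,numpy as np
a=cv2.imread('pics/e_left_w.png')[120:210,220:440];c=cv2.imread('pics/e_right_w.png')[120:210,210:430]
cv2.imwrite('pics/lr.png',cv2.resize(np.vstack([a,c]),None,fx=3.2,fy=3.2,interpolation=cv2.INTER_CUBIC))
E
```

```text
low 0 [[455.0, 208.0], [338.0, 209.0]]
low 0.15 [[455.0, 197.0], [337.0, 198.0]]
low 0.3 [[456.0, 187.0], [337.0, 187.0]]
high 0 [[345.0, 519.0], [448.0, 519.0]]
high 0.15 [[345.0, 529.0], [448.0, 529.0]]
high 0.3 [[345.0, 540.0], [448.0, 539.0]]
left 0 [[601.0, 425.0], [610.0, 321.0]]
left 0.15 [[612.0, 426.0], [622.0, 321.0]]
left 0.3 [[623.0, 428.0], [633.0, 322.0]]
right 0 [[182.0, 321.0], [192.0, 425.0]]
right 0.15 [[171.0, 322.0], [181.0, 427.0]]
right 0.3 [[160.0, 323.0], [170.0, 428.0]]
33.3583
```

View pics/f_w.png

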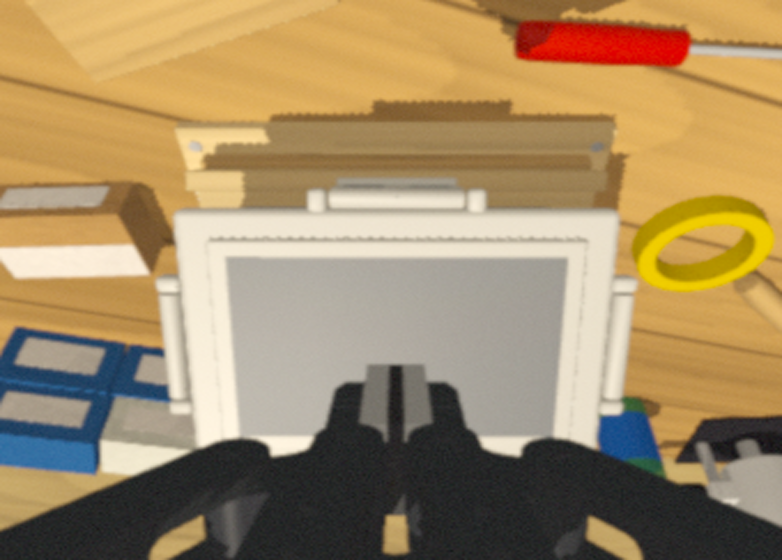

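View pics/f_top_cmp.png

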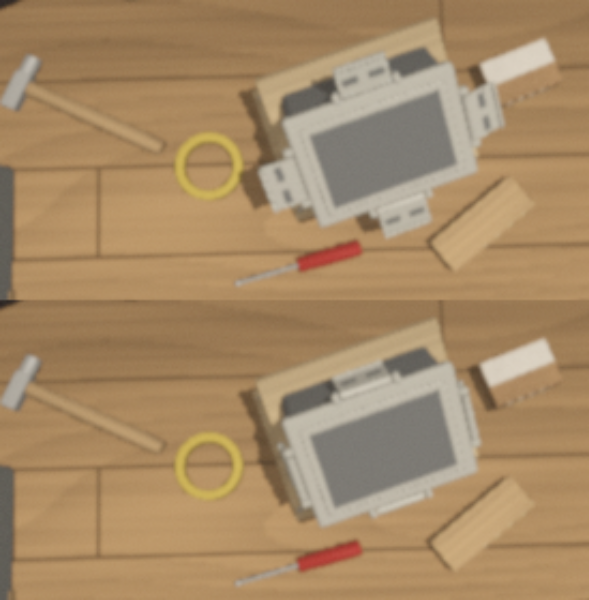

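View pics/lr.png

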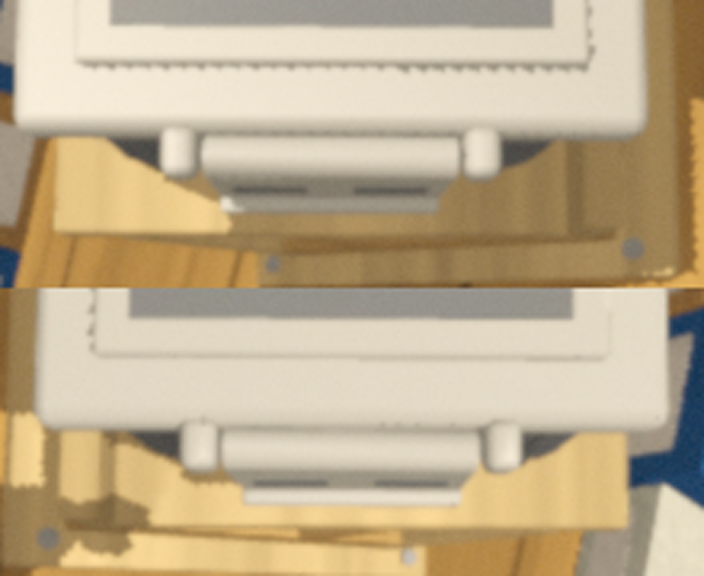

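View pics/f_side_cmp.png

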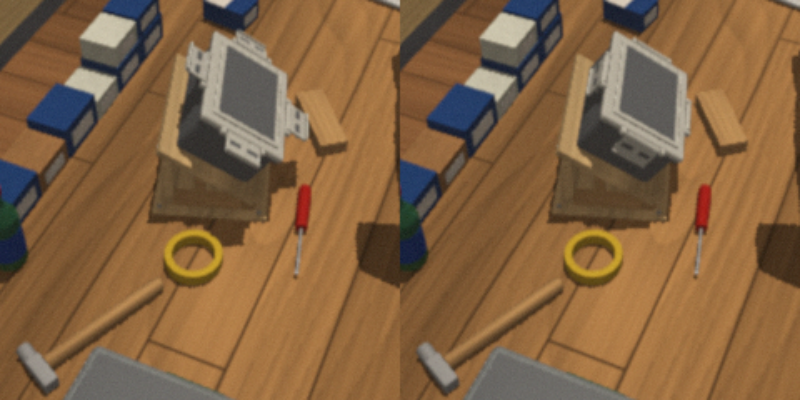

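Run:
```python
from plant import *
from h import *
m=camera_model("wrist"); Rt=Rot.from_euler('xyz',current_ee_rot()).as_matrix(); tp=current_tool_pos()
Rc=m["R"]@Rt; off=Rt.T@(-m["R"].T@m["t"]-tp)
o,_,_,bk=plan2('high',*CFG['high']); R2=Rot.from_euler('xyz',o).as_matrix()
m2=dict(m); m2["R"]=Rc@R2.T; m2["t"]=-m2["R"]@(bk[-1]+R2@off)
im=cv2.imread("pics/d_w.png"); z=cv2.resize(im[140:220,250:400],None,fx=5,fy=5,interpolation=cv2.INTER_CUBIC)
def s(X): return ((P(m2,np.array([X])@Rb.T+b)[0]-[250,140])*5).round(0).tolist()
print("lid edge",s([.088,0,.107]),"lug out",s([.1,.04,.102]))
for t in(0,.1,.2,.3): print(t,s([.094+.044*np.sin(t)+.01*np.cos(t),0,.102-.044*np.cos(t)+.01*np.sin(t)]))
cv2.imwrite("pics/dz.png",z)
```

```text
lid edge [363.0, 172.0] lug out [580.0, 242.0]
0 [362.0, 304.0]
0.1 [362.0, 323.0]
0.2 [362.0, 341.0]
0.3 [362.0, 359.0]
```

View pics/dz.png

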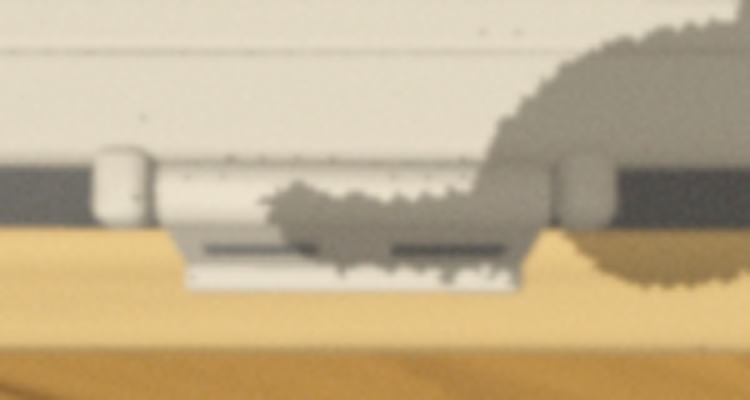

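High: the lip is 63 px beyond the lug in the zoom, where 62 px is predicted for shut. All four clips are shut and the bystanders look unmoved, so I'm handing in.

```bash
python3 -c "
from plant import *
print(current_force(),current_time_s()); sign_off()"
```

```text
[ 0.96307352 -0.25194075  0.1871062 ] 33.3583
the job is handed in; nothing more can be done
```

All four clips are pressed down and look shut, and I handed the job in at 33.4 s with the arm clear of everything. I pressed them with the shut fingertips in the order low, high, left, right. The low clip was pressed leaning, tips away from the robot.

- **Clips:** in the wrist-camera views each clip's lip lies where the shut position predicts, within about 2 px. The left and right clips look the same. No sensor reads a clip's angle, so this rests on the pictures.
- **Forces:** the low, left and right presses were stopped by the 16 N force limit, 4–7 mm before the target, which was set 3 mm past flat. The high press ran to its target with about 7 N.
- **Bystanders:** the tape, carton, screwdriver, offcut and hammer look unmoved in before-and-after pictures. That was a comparison by eye, not a measurement.
- **Disagreements:** the box position from the fixed cameras and from the wrist camera differed by about 5–8 mm. I used a value close to the wrist camera's. In one view the left clip also sat about 4 px sideways of its prediction. Neither affected the pressing.

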